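# Wedge up a sagging cabinet door and hold it

## Robot

A 7-joint arm with a two-finger parallel gripper is mounted at the origin on the work surface. World frame = base frame: x ahead of the robot, y to its left, z up, the work surface at z = 0. Lengths are in m, angles in rad, forces in N, time in s.
With the tool pointing down it reaches from about 0.4 to 0.85 m from the base axis. Payload 10.4 kg.
Tool frame: the origin (TCP) lies between the finger pads; the fingertips stand 14 mm ahead of it and the grasp point (between the pads) lies 5 mm behind it; z points along the fingers, y is the direction in which the jaws open and shut (so a half turn about z gives the same grasp; the last joint's range is limited). The gripper opens to 87 mm and grips with 3 to 60 N. Pads are 19 mm wide; open, the fingers measure 117 mm over their backs; the gripper's body (75 mm by 190 mm) begins 51 mm behind the grasp point.
Start: joints at [-0.023, 0.332, -0.065, 1.46, 0.022, 1.35, -0.088], TCP at [0.625, 0, 0.237] pointing down, gripper open.
Joint ranges: [-2.6, 2.6], [-0.5, 2.12], [-1.47, 1.34], [0.16, 2.42], [-1.27, 4.41], [0.06, 2.06], [-2.6, 2.6]. Speed limits (rad/s): [2.22, 2.22, 2.79, 2.79, 3.14, 3.14, 3.14].

## Interface

Orientations are given as a unit quaternion [x, y, z, w].
In Python, from bench import readout, camera, calibration, order gives the robot as it stands.
- The arm moves only by the tool apply_moves, never from a script. Its argument "deltas" is a list of rows, each an object with "translation": the shift along the world's x, y, z in m, a list of three; "turn": the turn, a rotation vector about the world's x, y, z in rad, a list of three; "hand": the finger opening in m, from 0 to 0.087. A call has 1 to 5 rows; each row shifts and turns the pose as measured when the row begins; what a row does not reach is not made up. A row lasts 1/10 s, in which the tool goes at most 50 mm and 8.59 degrees, less where a joint would pass 70% of its speed; a pose out of reach is approached as far as the arm can. A call with a gripper value outside its range is refused whole. The fingers move at their own pace and stop on an object; "newtons" is the grip in N (left out, the last holds). Time passes only in rows, so rows that do not move let the fingers close. It gives the time, the measured TCP pose, the force and the opening at its end, in the units of the state.
- readout.read_state(): the state, without advancing time (a new reading comes with each control period).
- camera(name): name is "scene" or "side" or "wrist"; returns the picture (420x560x3 uint8, red, green, blue); there is no depth.
- calibration(name): a dict with "fx", "fy", "cx", "cy" (pixels), "extrinsics" (4x4, takes a point from world to camera coordinates). Camera axes: x right, y down, z forward; pixel columns grow to the right and rows downward; lengths in m; the calibration is good to about 2 mm. A picture is of the moment at which its call begins: read the wrist's pose just before it. calibration takes no time and is no camera call; for the wrist camera it gives the pose at the moment of the call.
- order.close_job(): hands the job in, once; it reports no verdict.
The state is a dict: "time": time; "joint_positions": joint angles; "joint_vel": joint speeds; "joint_torque": joint torques, N m; "ee_pos": TCP position; "eef_rot": TCP orientation; "ft_force": force on the tool from outside, world axes, zero at the start; "torque": the same for the moment, N m; "width": finger opening in m.
Only numpy, scipy, OpenCV 4.12 (cv2) and the standard library are available. Lean on these libraries where they do the work, as an engineer would, in place of code of your own. Each camera call takes 0.05 s, during which the arm holds its last target. There are 200 camera calls.

## Task

The open door of the little cabinet sags on its slack hinge screws and its outer end stands on the thin packing strip. Take the wooden wedge and ease it along the bench, thin end first and in line with the door, gently under the door's outer end until the door just lifts clear of the packing strip by a few millimetres at its outer end, then finish still gripping the wedge there, lying flat on the bench and alone carrying the door, so that your partner can drive the screws. Leave the packing strip lying, do not ram or swing the door, and do not disturb the tub, drill or screwdriver.

Things in the scene. Friction and masses are not known exactly. Their poses are not given: they have to be found in the camera images.
- cabinet: Small unfinished wall cabinet standing fixed on the bench, plywood with a pine face frame, 200 mm deep (its x), 300 mm wide (its y), 360 mm high. Origin: centre of its underside. Its open front faces its -x; the door is hinged at the front's -y edge, on an upright pin 106 mm before and 150 mm to the -y side of the origin.
- door: Pine panel door, 280 wide, 345 high, 18 thick (mm), about 0.85 kg, open about square to the cabinet's front. Origin: lower hinge pin, 65 mm above the bench; -x runs to the outer edge, z up. Swings about the upright pin (1 to 3 N at the outer edge moves it); the slack screws let its outer end rise in the door's plane. Knob: out 26 mm at -y, 28 mm from the outer edge, 131 mm above the bench.
- door_edge (a point): Bottom of the door's outer (free) edge, at mid-thickness, on the underside: the place to wedge. At the start it is 6 mm above the bench, with free space below it.
- door_root (a point): Bottom of the door's hinge edge, at mid-thickness, on the underside, 280 mm from door_edge: the line from door_edge to door_root is the direction in which to push the wedge.
- packer: Loose plywood packing strip, 34 x 90 x 6 mm, lying on the bench crosswise under the door, which rests on it; the strip's outer long edge is about 70 to 85 mm inward from the door's outer edge. Origin: centre of its underside; its y is its long axis.
- wedge_mid (a point): Middle of the loose wooden wedge, half-way up (8 mm above its underside). 160 mm long, 40 mm wide, upright sides, flat underside, about 75 g; top slopes evenly from 2 mm thick at the thin end to 30 mm at the thick end (6 mm thick 23 mm from the thin end; 23 mm thick 40 mm from the thick end). Its x axis runs towards the thin end, z up.
- wedge_tip (a point): Middle of the wedge's thin edge, on its underside, 80 mm along x from wedge_mid; axes as wedge_mid.
- screw_tub: Bystander: open clear plastic tub of screws, 110 x 85 x 50 mm. Origin: centre of its underside.
- drill: Bystander: cordless drill standing on its battery, about 240 mm long with its bit, 72 mm wide, 217 mm high. Origin: under the battery; the chuck points along its x.
- screwdriver: Bystander: screwdriver about 200 mm long lying on the bench along its x axis. Origin: under its middle.

How it is judged:
On the way:
1. the wedge is in the fingers and its thin end is under the door's outer end, the door still standing on the packing strip (contact force between the fingers and wedge above 2 N and x of wedge_tip in the frame of door_edge above 0.003 m and horizontal distance between wedge_tip and door_edge below 0.05 m and contact force between door and packer above 0.3 N), for 0.05 s.
At the end, for the whole second after the job is handed in: The wedge, gripped in the fingers and flat on the bench, alone carries the door in line with it (0.25 rad): the bottom of its outer edge is 7 to 12.5 mm above the bench (6 at the start), the door touches neither packing strip nor robot, and all is still (height (world z) of door_edge between 0.007 and 0.0125 m and contact force between door and packer below 0.05 N and contact force between wedge and door above 1 N and contact force between the fingers and wedge above 3 N and x of the grasp point in the frame of wedge_mid between -0.085 and 0.03 m and y of the grasp point in the frame of wedge_mid between -0.02 and 0.02 m and contact force between each of the arm, the fingers and door below 0.1 N and angle between wedge_mid's own z axis and vertical below 0.06 rad and height (world z) of wedge_tip below 0.004 m and x of wedge_tip in the frame of door_edge above 0.02 m and angle between the x axis of wedge_mid and the x axis of door, either way round below 0.25 rad and linear speed of each of wedge, door below 0.01 m/s); the arm keeps its last pose, push and grip.
It fails at once if the door is rammed: the wedge or the robot presses on it with more than 15 N (contact force between any of wedge, the arm, the fingers and door above 15 N).
It fails at once if the door's outer end is swung or lifted more than 30 mm from where it stood (distance of door_edge from where it was at the start of the episode above 0.03 m).
It fails at once if the packing strip is shifted more than 15 mm (distance of packer from where it was at the start of the episode above 0.015 m).
It fails at once if the tub, drill or screwdriver is shifted more than 20 mm (distance of any of screw_tub, drill, screwdriver from where it was at the start of the episode above 0.02 m).
It also fails if it takes over 38 s, if anything falls off the work surface, if the arm or the gripper's body presses on something with over 40 N, if the wrist force passes 120 N, or if a joint passes its speed limit or range.

## Working session

There is one attempt and no reset: what is moved stays moved. The work goes in short steps, Python scripts to look and compute and a tool call to move; the robot and the scene stay as the last step left them, time stands still between calls to the robot, and variables do not carry over. Pictures are saved under pics/ and viewed, about 8 in all and at most 12, crops included, and the job is handed in when it is done.

Besides the shell and the picture viewer there is one more tool, called after "Call:" as name([rows], argument=value, ...), one row to a line, values as JSON. apply_moves: Moves the arm, as the interface text tells. Its arguments: {"type":"object","properties":{"deltas":{"type":"array","items":{"type":"object","properties":{"translation":{"type":"array","items":{"type":"number"}},"turn":{"type":"array","items":{"type":"number"}},"hand":{"type":"number"}}}},"newtons":{"type":"number"}},"required":["deltas"]}

```bash
mkdir -p pics; ls
python3 - <<'E'
from bench import readout,camera,calibration
import cv2,numpy as np
s=readout.read_state();print(s)
for n in("scene","side","wrist"):
    c=calibration(n);print(n,c["fx"],c["cx"],c["cy"],np.round(c["extrinsics"],3).tolist())
    cv2.imwrite(f"pics/{n}0.png",camera(n)[:,:,::-1])
E
```

```text
pics
{'time': 0.0, 'joint_positions': array([-0.02259373,  0.33285477, -0.06467747,  1.46095481,  0.02158515,
        1.34988252, -0.08850317]), 'joint_vel': array([ 2.39351229e-04,  8.21972476e-04, -1.27525302e-03, -4.60786024e-04,
        1.06573447e-03, -1.23502809e-03, -6.19455026e-05]), 'joint_torque': array([-1.20520472e-04, -6.23245955e+01,  2.44190963e-02, -3.89891267e+01,
       -6.13984605e-02,  3.97891912e-02,  1.87085252e-04]), 'ee_pos': array([ 6.24631765e-01, -1.74787072e-05,  2.35758099e-01]), 'eef_rot': array([ 7.07111107e-01,  7.07102106e-01, -5.16872614e-04, -4.75576020e-04]), 'ft_force': array([-0.04396322,  1.34326448, -0.49785368]), 'torque': array([ 0.0179903 , -0.03634868,  0.00666555]), 'width': 0.08722184397602861}
scene 483.8042076899972 272.8120782812874 212.10587187697183 [[0.831, 0.556, -0.003, -0.559], [0.527, -0.79, -0.313, -0.19], [-0.176, 0.258, -0.95, 1.481], [0.0, 0.0, 0.0, 1.0]]
side 460.7568425484328 283.6339123900431 207.5184377638162 [[-0.569, -0.822, -0.016, 0.43], [-0.633, 0.45, -0.63, 0.35], [0.525, -0.348, -0.777, 1.334], [0.0, 0.0, 0.0, 1.0]]
wrist 292.8304569591719 280.85606868396667 210.03186340055427 [[1.0, 0.001, -0.001, -0.625], [0.001, -0.952, 0.305, -0.037], [-0.0, -0.305, -0.952, 0.392], [0.0, 0.0, 0.0, 1.0]]
```

View pics/scene0.png

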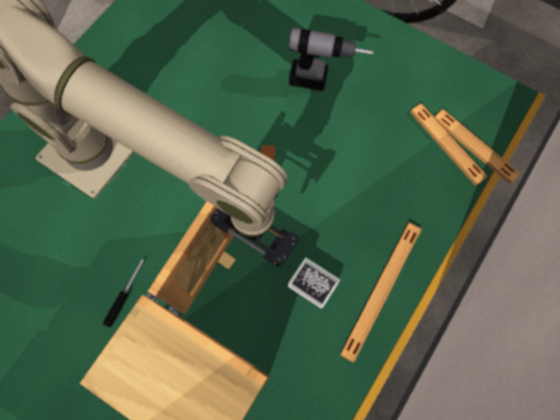

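View pics/side0.png

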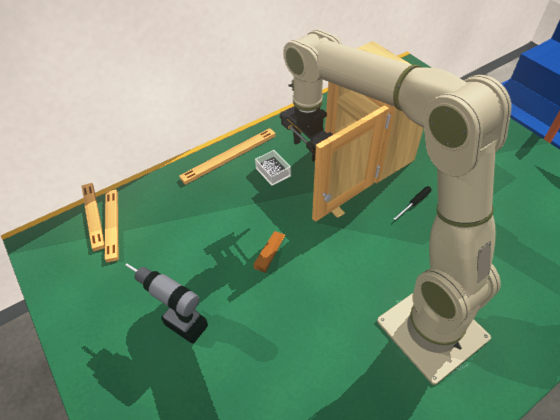

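View pics/wrist0.png

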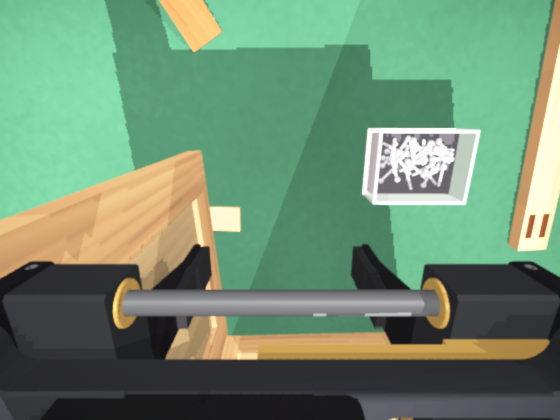

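The scene view shows the door (top edge from about (150,297) to (212,205)), the tub at (314,283), the drill at (315,60) and the wedge half hidden at (268,152). In the side view the wedge is at (270,250), the door's outer bottom corner is near (317,218) and the packer is at (338,211). The wrist view shows the wedge at the top (190,20) and the packer at (225,218).

Run:
```python
import cv2,numpy as np
a=cv2.imread("pics/side0.png")[170:280,240:400]
b=cv2.resize(a,None,fx=5,fy=5,interpolation=cv2.INTER_CUBIC)
cv2.imwrite("pics/sidecrop.png",b)
```

```text
(no output)
```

View pics/sidecrop.png

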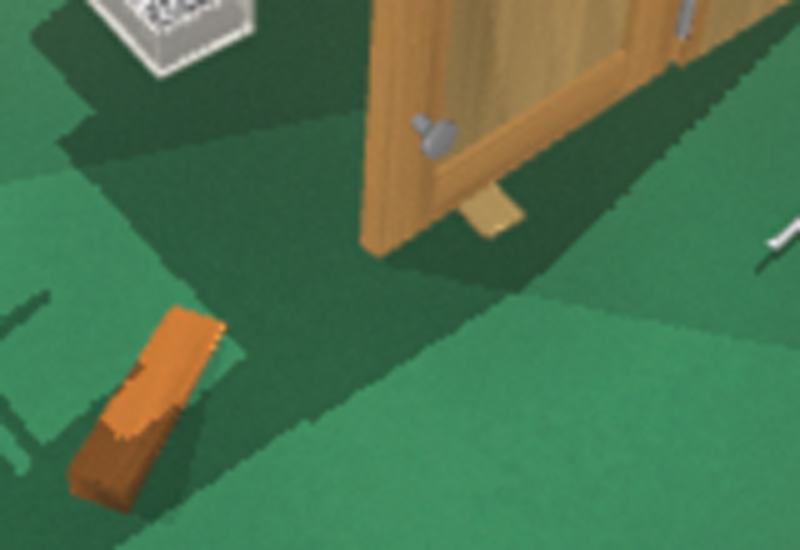

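```bash
cat > h.py <<'E'
import numpy as np
from bench import calibration
def ray(cal,uv):
    E=np.array(cal["extrinsics"]);R,t=E[:3,:3],E[:3,3]
    d=R.T@np.array([(uv[0]-cal["cx"])/cal["fx"],(uv[1]-cal["cy"])/cal["fy"],1.])
    return -R.T@t,d
def on(cal,uv,z):
    o,d=ray(cal,uv);return o+d*(z-o[2])/d[2]
def proj(cal,p):
    E=np.array(cal["extrinsics"]);q=E[:3,:3]@p+E[:3,3]
    return q[:2]/q[2]*[cal["fx"],cal["fy"]]+[cal["cx"],cal["cy"]]
E
python3 - <<'E'
from h import *
c=calibration("side");f=lambda u,v,z:print((u,v,z),np.round(on(c,(240+u/5,170+v/5),z),4))
print(ray(c,(0,0))[0])
print("door");f(360,243,.006);f(380,258,.006);f(672,68,.006)
print("packer");f(490,237,.006);f(524,215,.006);f(458,207,.006)
print("wedge")
for z in(.002,.03):f(175,307,z);f(226,323,z)
for z in(0,.03):f(68,475,z);f(73,492,z);f(130,513,z)
w=calibration("wrist")
print("wrist packer",[np.round(on(w,p,.006),4) for p in((240,207),(240,231),(212,207))])
print("wrist wedge",[np.round(on(w,p,z),4) for p in((195,51),(221,34)) for z in(0,.002,.03)])
E
```

```text
[-0.2336632   0.6604959   1.26313993]
door
(360, 243, 0.006) [0.5189 0.0457 0.006 ]
(380, 258, 0.006) [0.5006 0.0424 0.006 ]
(672, 68, 0.006) [ 0.5161 -0.2367  0.006 ]
packer
(490, 237, 0.006) [ 0.4712 -0.0303  0.006 ]
(524, 215, 0.006) [ 0.4727 -0.0617  0.006 ]
(458, 207, 0.006) [ 0.5047 -0.0288  0.006 ]
wedge
(175, 307, 0.002) [0.5499 0.1785 0.002 ]
(226, 323, 0.002) [0.519 0.158 0.002]
(175, 307, 0.03) [0.5325 0.1892 0.03  ]
(226, 323, 0.03) [0.5023 0.1691 0.03  ]
(68, 475, 0) [0.4805 0.3083 0.    ]
(73, 492, 0) [ 0.4679  0.3125 -0.    ]
(130, 513, 0) [0.4339 0.2912 0.    ]
(68, 475, 0.03) [0.4635 0.3167 0.03  ]
(73, 492, 0.03) [0.4512 0.3208 0.03  ]
(130, 513, 0.03) [0.4181 0.3    0.03  ]
wrist packer [array([ 0.5694, -0.0315,  0.006 ]), array([ 0.568 , -0.0664,  0.006 ]), array([ 0.5315, -0.0316,  0.006 ])]
wrist wedge [array([0.5236, 0.1584, 0.    ]), array([0.5242, 0.158 , 0.002 ]), array([0.5315, 0.1527, 0.03  ]), array([0.5553, 0.176 , 0.    ]), array([0.5556, 0.1755, 0.002 ]), array([0.5607, 0.1689, 0.03  ])]
```

The wedge has its thin end towards the door: at z = 2 mm both views agree on that end, and its length comes out at 159.6 mm. Its heading is about -57.4° and its middle is near (0.494, 0.235). The door edge is near (0.510, 0.044), with the door heading -86.8° and 279.6 mm long. I'll move in +y first, clear of the door.

Call:
apply_moves([
  {"translation":[0,0.05,0.0],"turn":[0,0,0],"hand":0.087},
  {"translation":[0,0.05,0.0],"turn":[0,0,0],"hand":0.087},
  {"translation":[0,0.05,0.0],"turn":[0,0,0],"hand":0.087},
  {"translation":[0,0.05,0],"turn":[0,0,0.14],"hand":0.087},
  {"translation":[-0.03,0.04,0],"turn":[0,0,0.14],"hand":0.087},
])

```text
time: 0.65
ee_pos: [0.5962, 0.2349, 0.2337]
eef_rot: [0.606, 0.795, -0.003, 0.001]
ft_force: [0.5, 0.4, -0.5]
width: 0.0868
```

Call:
apply_moves([
  {"translation":[-0.04,0.02,0],"turn":[0,0,0.14],"hand":0.087},
  {"translation":[-0.04,0.02,0],"turn":[0,0,0.14],"hand":0.087},
  {"translation":[-0.04,0,0],"turn":[0,0,0],"hand":0.087},
  {"translation":[0,0,0],"turn":[0,0,0],"hand":0.087},
])

```text
time: 1.05
ee_pos: [0.4653, 0.285, 0.2309]
eef_rot: [0.475, 0.88, -0.003, -0.001]
ft_force: [1.0, 0.5, 0.5]
width: 0.0874
```

Run:
```python
from h import *
from bench import readout,camera
import cv2
s=readout.read_state();c=calibration("wrist");im=camera("wrist")
print(s["time"],s["ee_pos"],s["eef_rot"],s["ft_force"])
cv2.imwrite("pics/w1.png",im[:,:,::-1])
for p in [(.537,.1675,0),(.451,.302,0),(.494,.235,.008)]:print(proj(c,np.array(p)))
```

```text
1.05 [0.46526914 0.28497788 0.23091083] [ 4.75283315e-01  8.79826073e-01 -3.33574080e-03 -8.51380786e-04] [1.04880538 0.4517322  0.53131545]
[278.27420258 275.45676719]
[279.46290847 166.99265421]
[278.85825261 226.44983866]
```

View pics/w1.png

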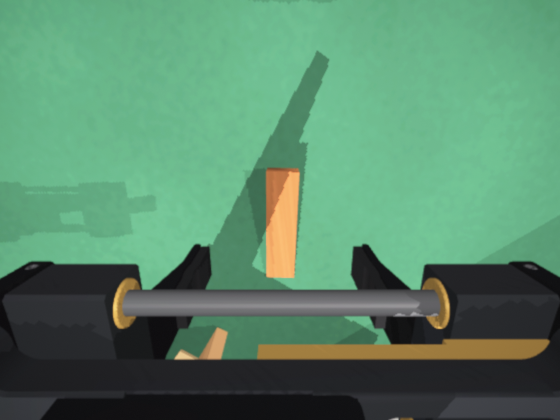

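The wedge is seen straight below, almost in line with the fingers: thin-end corners at about (267,277) and (295,277), thick-end top corners at about (266,170) and (300,169).

Run:
```python
from h import *
import cv2
from scipy.spatial.transform import Rotation as R
im=cv2.imread("pics/w1.png");h=cv2.cvtColor(im,cv2.COLOR_BGR2HSV)
m=cv2.inRange(h,(3,100,80),(22,255,255));m[:150]=0;m[285:]=0
n,l,st,_=cv2.connectedComponentsWithStats(m);k=1+np.argmax(st[1:,4]);m=(l==k).astype('u1')
ct=max(cv2.findContours(m,0,2)[0],key=cv2.contourArea)
q=cv2.approxPolyDP(ct,5,True)[:,0];print(q.tolist(),st[k])
c=calibration("wrist")
for p in q:
    z=.002 if p[1]>230 else .03
    print(p,np.round(on(c,p,z),4))
print(R.from_quat([.475283,.879826,-.003336,-.000851]).as_matrix().round(4))
```

```text
[[268, 168], [266, 275], [293, 277], [299, 172]] [ 266  168   34  110 3401]
[268 168] [0.4402 0.2976 0.03  ]
[266 275] [0.5234 0.1589 0.002 ]
[293 277] [0.5582 0.1778 0.002 ]
[299 172] [0.474 0.314 0.03 ]
[[-0.5482  0.8363 -0.0047]
 [ 0.8363  0.5482 -0.0051]
 [-0.0017 -0.0067 -1.    ]]
```

Call:
apply_moves([
  {"translation":[-0.001,0.004,-0.05],"turn":[0,0,-0.015],"hand":0.087},
  {"translation":[0,0,-0.05],"turn":[0,0,0],"hand":0.087},
  {"translation":[0,0,-0.05],"turn":[0,0,0],"hand":0.087},
  {"translation":[0,0,-0.03],"turn":[0,0,0],"hand":0.087},
  {"translation":[0,0,0],"turn":[0,0,0],"hand":0.087},
])

```text
time: 1.6
ee_pos: [0.4711, 0.2866, 0.0482]
eef_rot: [0.486, 0.874, 0.0, 0.002]
ft_force: [-0.1, 0.7, 0.7]
width: 0.087
```

Call:
apply_moves([
  {"translation":[-0.007,0.002,-0.018],"turn":[0,0,0.01],"hand":0.087},
  {"translation":[0,0,-0.009],"turn":[0,0,0],"hand":0.087},
  {"translation":[0,0,0],"turn":[0,0,0],"hand":0.087},
])

```text
time: 1.9
ee_pos: [0.4678, 0.2884, 0.0232]
eef_rot: [0.483, 0.876, 0.001, 0.003]
ft_force: [-0.3, 0.3, 0.4]
width: 0.0873
```

Call:
apply_moves([
  {"translation":[-0.004,0,-0.005],"turn":[0,0,0.01],"hand":0.087},
  {"translation":[0,0,0],"turn":[0,0,0],"hand":0.06},
  {"translation":[0,0,0],"turn":[0,0,0],"hand":0.03},
  {"translation":[0,0,0],"turn":[0,0,0],"hand":0.03},
  {"translation":[0,0,0],"turn":[0,0,0],"hand":0.03},
], newtons=20)

```text
time: 2.4
ee_pos: [0.4672, 0.2895, 0.0227]
eef_rot: [0.479, 0.878, 0.004, 0.005]
ft_force: [0.1, -0.3, -0.1]
width: 0.0629
```

Call:
apply_moves([
  {"translation":[-0.004,0,-0.008],"turn":[0.006,-0.008,0.01],"hand":0.06},
  {"translation":[-0.002,0,-0.004],"turn":[0,0,0],"hand":0.06},
])

```text
time: 2.6
ee_pos: [0.4642, 0.2902, 0.0148]
eef_rot: [0.475, 0.88, 0.01, 0.009]
ft_force: [-9.7, -14.2, 60.7]
width: 0.0605
```

Call:
apply_moves([
  {"translation":[0,0,0.004],"turn":[0,0,0],"hand":0.06},
  {"translation":[0,0,0],"turn":[0,0,0],"hand":0.06},
])

```text
time: 2.8
ee_pos: [0.4654, 0.2905, 0.0208]
eef_rot: [0.475, 0.88, 0.011, 0.01]
ft_force: [0.1, -0.2, -0.2]
width: 0.06
```

```bash
cat >> h.py <<'E'
def tilt():
    from bench import readout
    from scipy.spatial.transform import Rotation as R
    s=readout.read_state();M=R.from_quat(s["eef_rot"]).as_matrix()
    z=M[:,2];x=-M[:,0]
    print(round(s["time"],2),"pos",s["ee_pos"].round(4),"F",s["ft_force"].round(1),"w",round(s["width"],4),
     "levelling turn",np.cross(z,[0,0,-1]).round(4),"heading deg",round(np.degrees(np.arctan2(x[1],x[0])),2))
E
python3 -c "from h import *;tilt()"
```

```text
2.8 pos [0.4654 0.2905 0.0208] F [ 0.1 -0.2 -0.2] w 0.06 levelling turn [-0.0104  0.029   0.    ] heading deg -56.71
```

Call:
apply_moves([
  {"translation":[-0.001,-0.001,-0.002],"turn":[-0.01,0.029,-0.01],"hand":0.06},
  {"translation":[0,0,0],"turn":[0,0,0],"hand":0.06},
])

```text
time: 3.0
ee_pos: [0.4642, 0.2895, 0.0187]
eef_rot: [0.479, 0.878, -0.0, -0.0]
ft_force: [0.2, -0.2, -0.6]
width: 0.0602
```

```bash
python3 -c "from h import *;tilt()"
```

```text
3.0 pos [0.4642 0.2895 0.0187] F [ 0.2 -0.2 -0.6] w 0.0602 levelling turn [-0.0001 -0.0005 -0.    ] heading deg -57.28
```

Level and at the right height; now I'll close.

Call:
apply_moves([
  {"translation":[0,0,0],"turn":[0,0,0],"hand":0.03},
  {"translation":[0,0,0],"turn":[0,0,0],"hand":0.03},
  {"translation":[0,0,0],"turn":[0,0,0],"hand":0.03},
  {"translation":[0,0,0],"turn":[0,0,0],"hand":0.03},
], newtons=20)

```text
time: 3.4
ee_pos: [0.4635, 0.2894, 0.0178]
eef_rot: [0.479, 0.878, -0.0, -0.0]
ft_force: [0.7, -1.0, 0.5]
width: 0.04
```

```bash
python3 -c "from h import *;tilt()"
```

```text
3.4 pos [0.4635 0.2894 0.0178] F [ 0.7 -1.   0.5] w 0.04 levelling turn [-0.0001 -0.0003 -0.    ] heading deg -57.23
```

Call:
apply_moves([
  {"translation":[0,0,0.004],"turn":[0,0,0],"hand":0.03},
  {"translation":[0.009,-0.017,0.001],"turn":[0,0,-0.13],"hand":0.03},
  {"translation":[0.009,-0.017,0.001],"turn":[0,0,-0.13],"hand":0.03},
  {"translation":[0.009,-0.017,0.001],"turn":[0,0,-0.13],"hand":0.03},
  {"translation":[0,0,0],"turn":[0,0,0],"hand":0.03},
], newtons=30)

```text
time: 3.9
ee_pos: [0.4906, 0.2375, 0.026]
eef_rot: [0.645, 0.764, 0.001, -0.0]
ft_force: [-0.4, -0.4, -0.9]
width: 0.0397
```

```bash
python3 -c "from h import *;tilt()"
```

```text
3.9 pos [0.4906 0.2375 0.026 ] F [-0.4 -0.4 -0.9] w 0.0397 levelling turn [-0.0013  0.0003  0.    ] heading deg -80.28
```

Call:
apply_moves([
  {"translation":[0.008,-0.022,0],"turn":[0,0,-0.11],"hand":0.03},
  {"translation":[0,0,0],"turn":[0,0,0],"hand":0.03},
  {"translation":[0,0,-0.005],"turn":[0,0,0],"hand":0.03},
  {"translation":[0,0,0],"turn":[0,0,0],"hand":0.03},
])

```text
time: 4.3
ee_pos: [0.4978, 0.2175, 0.0212]
eef_rot: [0.683, 0.73, 0.001, -0.001]
ft_force: [-0.3, -0.1, -1.3]
width: 0.0402
```

Run:
```python
from h import *
from bench import camera
import cv2
tilt()
im=camera("side")[:,:,::-1];cv2.imwrite("pics/s2.png",im)
cv2.imwrite("pics/s2c.png",cv2.resize(im[150:270,240:400],None,fx=5,fy=5,interpolation=cv2.INTER_CUBIC))
```

```text
4.3 pos [0.4978 0.2175 0.0212] F [-0.3 -0.1 -1.3] w 0.0402 levelling turn [-0.0028  0.0007  0.    ] heading deg -86.16
```

View pics/s2c.png

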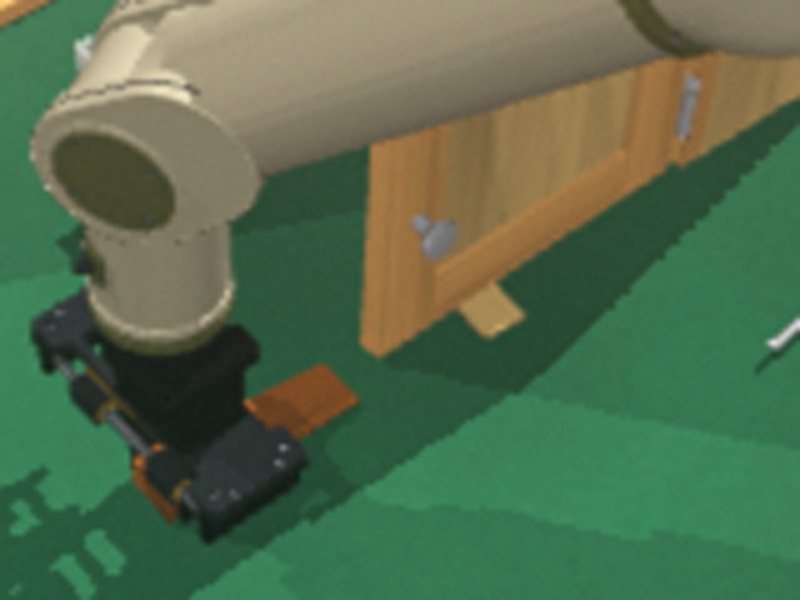

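The wedge is in the grip ahead of the door. Its thin-end corners are at crop (322,365) and (358,399), and the door's bottom outer corners at (360,342) and (380,357).

Run:
```python
from h import *
c=calibration("side");g=lambda u,v,z:on(c,(240+u/5,150+v/5),z)
a,b=g(322,365,.0054),g(358,399,.0054);t=(a+b)/2;print(a,b,t)
p,q,r=g(360,342,.006),g(380,357,.006),g(672,168,.006);e=(p+q)/2;print(p,q,e)
d=r-q;d/=np.linalg.norm(d);print("door heading",np.degrees(np.arctan2(d[1],d[0])))
n=np.array([-d[1],d[0],0]);print("tip rel edge: along",(t-e)@d,"lateral(n)",(t-e)@n,n)
print("tip from TCP",t-[.4978,.2175,0])
```

```text
[0.51905761 0.07798656 0.0054    ] [0.4817956  0.07521023 0.0054    ] [0.50042661 0.0765984  0.0054    ]
[0.51955644 0.04520092 0.006     ] [0.50125602 0.04183756 0.006     ] [0.51040623 0.04351924 0.006     ]
door heading -86.94259396031761
tip rel edge: along -0.03356434799079115 lateral(n) -0.008201087723783113 [0.9985766  0.05333648 0.        ]
tip from TCP [ 0.00262661 -0.1409016   0.0054    ]
```

Call:
apply_moves([
  {"translation":[0.008,-0.008,0],"turn":[-0.003,0.001,-0.012],"hand":0.03},
  {"translation":[0.002,-0.01,0],"turn":[0,0,0],"hand":0.03},
  {"translation":[0,0,-0.002],"turn":[0,0,0],"hand":0.03},
  {"translation":[0,0,0],"turn":[0,0,0],"hand":0.03},
])

```text
time: 4.75
ee_pos: [0.5084, 0.1996, 0.0194]
eef_rot: [0.686, 0.727, 0.0, -0.0]
ft_force: [0.3, 0.5, -1.0]
width: 0.0398
```

```bash
python3 -c "from h import *;tilt()"
```

```text
4.75 pos [0.5084 0.1996 0.0194] F [ 0.3  0.5 -1. ] w 0.0398 levelling turn [-0.0004 -0.0002 -0.    ] heading deg -86.67
```

Call:
apply_moves([
  {"translation":[0,0,-0.002],"turn":[0,0,0],"hand":0.03},
  {"translation":[0,0,0],"turn":[0,0,0],"hand":0.03},
])

```text
time: 4.95
ee_pos: [0.5087, 0.1997, 0.0178]
eef_rot: [0.686, 0.727, 0.0, -0.0]
ft_force: [-0.5, 0.0, 0.6]
width: 0.0397
```

Call:
apply_moves([
  {"translation":[0,-0.006,0],"turn":[0,0,0],"hand":0.03},
  {"translation":[0,-0.006,0],"turn":[0,0,0],"hand":0.03},
  {"translation":[0,0,0],"turn":[0,0,0],"hand":0.03},
])

```text
time: 5.25
ee_pos: [0.5086, 0.1873, 0.0178]
eef_rot: [0.686, 0.728, 0.001, -0.0]
ft_force: [-0.9, -0.8, 1.0]
width: 0.0397
```

Run:
```python
from h import *
from bench import camera
import cv2
tilt()
im=camera("side")[:,:,::-1]
cv2.imwrite("pics/s3c.png",cv2.resize(im[150:270,240:400],None,fx=5,fy=5,interpolation=cv2.INTER_CUBIC))
```

```text
5.25 pos [0.5086 0.1873 0.0178] F [-0.9 -0.8  1. ] w 0.0397 levelling turn [-0.001   0.0006  0.    ] heading deg -86.61
```

View pics/s3c.png

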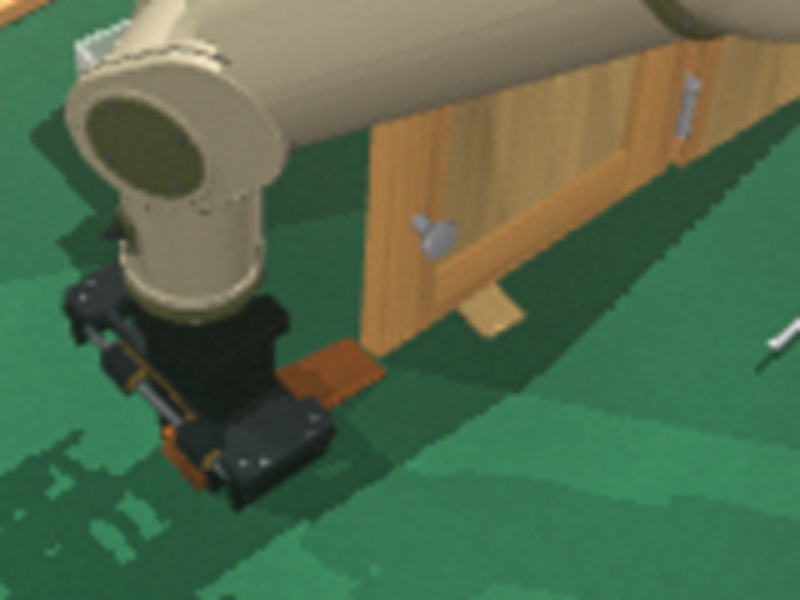

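Lateral alignment is good: tip middle at crop (365,355) against door edge middle (370,350), with the tip about 3 mm short. Easing in now.

Call:
apply_moves([
  {"translation":[0.0005,-0.006,0],"turn":[-0.001,0,0],"hand":0.03},
  {"translation":[0.0003,-0.005,0],"turn":[0,0,0],"hand":0.03},
  {"translation":[0.0003,-0.005,0],"turn":[0,0,0],"hand":0.03},
  {"translation":[0,0,0],"turn":[0,0,0],"hand":0.03},
])

```text
time: 5.7
ee_pos: [0.5098, 0.1703, 0.0178]
eef_rot: [0.686, 0.728, 0.0, 0.0]
ft_force: [0.2, -0.3, 0.1]
width: 0.0397
```

Call:
apply_moves([
  {"translation":[0.0003,-0.004,0],"turn":[0,0,0],"hand":0.03},
  {"translation":[0.0003,-0.004,0],"turn":[0,0,0],"hand":0.03},
  {"translation":[0,0,0],"turn":[0,0,0],"hand":0.03},
])

```text
time: 6.0
ee_pos: [0.5103, 0.1623, 0.0178]
eef_rot: [0.686, 0.728, 0.001, -0.0]
ft_force: [0.3, 0.0, 0.0]
width: 0.0399
```

Call:
apply_moves([
  {"translation":[0.0002,-0.003,0],"turn":[0,0,0],"hand":0.03},
  {"translation":[0,-0.001,0],"turn":[0,0,0],"hand":0.03},
])

```text
time: 6.2
ee_pos: [0.5103, 0.1607, 0.018]
eef_rot: [0.685, 0.729, 0.002, -0.001]
ft_force: [-0.1, 2.2, -0.8]
width: 0.0397
```

Call:
apply_moves([
  {"translation":[0.0002,-0.002,0],"turn":[0,0,0],"hand":0.03},
  {"translation":[0,-0.001,0],"turn":[0,0,0],"hand":0.03},
])

```text
time: 6.4
ee_pos: [0.5102, 0.1601, 0.0182]
eef_rot: [0.684, 0.729, 0.003, -0.002]
ft_force: [-1.6, 4.0, -0.4]
width: 0.0399
```

Call:
apply_moves([
  {"translation":[0.0002,-0.002,0],"turn":[0,0,0],"hand":0.03},
  {"translation":[0,-0.001,0],"turn":[0,0,0],"hand":0.03},
])

```text
time: 6.6
ee_pos: [0.5101, 0.1595, 0.0185]
eef_rot: [0.683, 0.73, 0.004, -0.003]
ft_force: [-0.9, 3.9, 0.1]
width: 0.0397
```

```bash
python3 -c "from h import *;tilt()"
```

```text
6.6 pos [0.5101 0.1595 0.0185] F [-0.9  3.9  0.1] w 0.0397 levelling turn [-0.0093  0.0017  0.    ] heading deg -86.23
```

Call:
apply_moves([
  {"translation":[0.0005,-0.004,-0.001],"turn":[-0.011,0.002,-0.01],"hand":0.03},
  {"translation":[0.0002,-0.003,-0.001],"turn":[-0.004,0,0],"hand":0.03},
])

```text
time: 6.8
ee_pos: [0.511, 0.1566, 0.0177]
eef_rot: [0.686, 0.727, 0.0, 0.001]
ft_force: [-6.6, 11.7, 14.4]
width: 0.0396
```

```bash
python3 -c "from h import *;tilt()"
```

```text
6.8 pos [0.511  0.1566 0.0177] F [-6.6 11.7 14.4] w 0.0396 levelling turn [0.0011 0.0014 0.    ] heading deg -86.67
```

Call:
apply_moves([
  {"translation":[0,-0.003,0],"turn":[-0.002,0,0],"hand":0.03},
  {"translation":[0,-0.003,0],"turn":[-0.002,0,0],"hand":0.03},
])

```text
time: 7.0
ee_pos: [0.5107, 0.1542, 0.0182]
eef_rot: [0.685, 0.728, 0.0, 0.001]
ft_force: [-0.3, 6.9, -2.3]
width: 0.0398
```

```bash
python3 -c "from h import *;tilt()"
```

```text
7.0 pos [0.5107 0.1542 0.0182] F [-0.3  6.9 -2.3] w 0.0398 levelling turn [0.0014 0.002  0.    ] heading deg -86.48
```

Call:
apply_moves([
  {"translation":[0.0003,-0.003,-0.0004],"turn":[-0.001,0.001,-0.003],"hand":0.03},
  {"translation":[0.0002,-0.003,-0.0003],"turn":[-0.002,0,0],"hand":0.03},
  {"translation":[0.0002,-0.003,-0.0003],"turn":[-0.002,0,0],"hand":0.03},
])

```text
time: 7.3
ee_pos: [0.5112, 0.1503, 0.0178]
eef_rot: [0.685, 0.729, 0.001, 0.001]
ft_force: [-0.6, 9.3, 2.3]
width: 0.0404
```

```bash
python3 -c "from h import *;tilt()"
```

```text
7.3 pos [0.5112 0.1503 0.0178] F [-0.6  9.3  2.3] w 0.0404 levelling turn [0.0007 0.0023 0.    ] heading deg -86.43
```

Call:
apply_moves([
  {"translation":[0.0002,-0.003,0],"turn":[-0.001,0.002,-0.006],"hand":0.03},
  {"translation":[0.0002,-0.003,0],"turn":[-0.001,0,-0.003],"hand":0.03},
  {"translation":[0.0002,-0.003,0],"turn":[-0.001,0,0],"hand":0.03},
])

```text
time: 7.6
ee_pos: [0.5115, 0.1458, 0.0181]
eef_rot: [0.687, 0.727, 0.001, 0.0]
ft_force: [-0.1, 6.9, -1.4]
width: 0.04
```

Run:
```python
from h import *
from bench import camera
import cv2
tilt()
im=camera("side")[:,:,::-1]
cv2.imwrite("pics/s4c.png",cv2.resize(im[150:270,240:400],None,fx=5,fy=5,interpolation=cv2.INTER_CUBIC))
```

```text
7.6 pos [0.5115 0.1458 0.0181] F [-0.1  6.9 -1.4] w 0.04 levelling turn [-0.0012  0.0014  0.    ] heading deg -86.71
```

View pics/s4c.png

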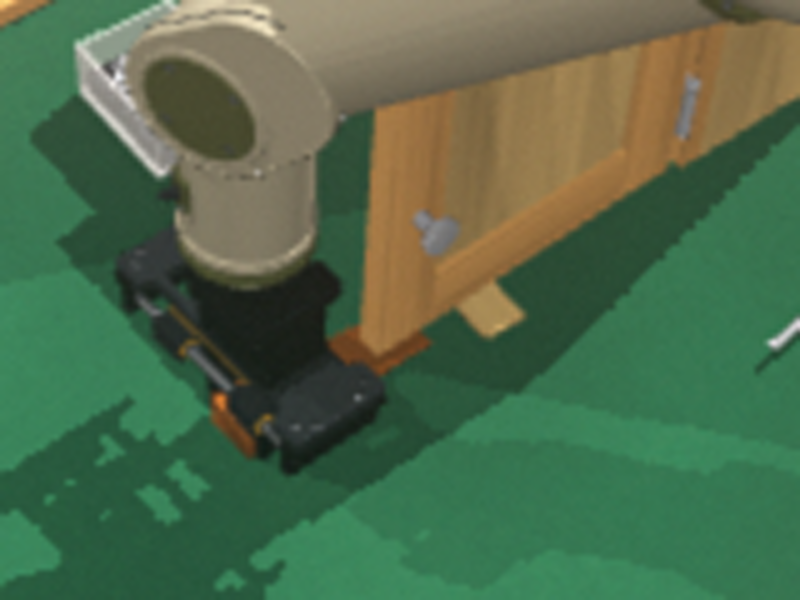

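The wedge is under the door, tip corner at crop (432,342). The packing strip is unmoved (corners (490,338) and (524,315) as before), and the door corner has risen slightly to (378,354).

Run:
```python
from h import *
c=calibration("side");g=lambda u,v,z:on(c,(240+u/5,150+v/5),z)
a=g(385,372,.002);b=g(432,342,.002);print(a,b,"shift",b-a,"TCP shift",[.5115-.5086,.1458-.1873])
e=g(380,357,.006);print("corner in from door edge",e[1]-b[1])
```

```text
[0.49135531 0.04487849 0.002     ] [0.49320626 0.00277204 0.002     ] shift [ 0.00185095 -0.04210645  0.        ] TCP shift [0.0028999999999999027, -0.04149999999999998]
corner in from door edge 0.039065514806947754
```

Call:
apply_moves([
  {"translation":[0.0002,-0.003,0],"turn":[-0.001,0.001,0],"hand":0.03},
  {"translation":[0.0002,-0.003,0],"turn":[-0.001,0,0],"hand":0.03},
])

```text
time: 7.85
ee_pos: [0.5115, 0.1422, 0.0181]
eef_rot: [0.686, 0.728, 0.001, -0.001]
ft_force: [-1.0, 7.4, -2.6]
width: 0.0395
```

```bash
python3 -c "from h import *;tilt()"
```

```text
7.85 pos [0.5115 0.1422 0.0181] F [-1.   7.4 -2.6] w 0.0395 levelling turn [-0.002   0.0004  0.    ] heading deg -86.58
```

Call:
apply_moves([
  {"translation":[0,0,0],"turn":[-0.002,0,0],"hand":0.03},
  {"translation":[0,0,0],"turn":[0,0,0],"hand":0.03},
  {"translation":[0,0,0],"turn":[0,0,0],"hand":0.03},
  {"translation":[0,0,0],"turn":[0,0,0],"hand":0.03},
])

```text
time: 8.25
ee_pos: [0.5114, 0.142, 0.0178]
eef_rot: [0.685, 0.728, -0.0, 0.0]
ft_force: [-1.0, 2.4, -1.5]
width: 0.0397
```

Run:
```python
from h import *
from bench import camera
import cv2
tilt()
im=camera("side")[:,:,::-1];sc=camera("scene")[:,:,::-1]
o=cv2.imread("pics/side0.png");so=cv2.imread("pics/scene0.png")
def bb(a,b,x0,x1,y0,y1):
    return cv2.absdiff(a,b)[y0:y1,x0:x1].max()
print("drill diff",bb(sc,so,285,375,20,60),"screwdriver diff",bb(im,o,392,432,185,222),"tub diff",bb(sc,so,288,340,262,305))
A=cv2.resize(im[170:260,270:370],(500,450),interpolation=cv2.INTER_CUBIC)
cv2.imwrite("pics/s5c.png",A);tilt()
```

```text
8.25 pos [0.5114 0.142  0.0178] F [-1.   2.4 -1.5] w 0.0397 levelling turn [0.0006 0.0002 0.    ] heading deg -86.55
drill diff 44 screwdriver diff 74 tub diff 11
8.35 pos [0.5114 0.142  0.0178] F [-0.3  3.6 -0.7] w 0.0398 levelling turn [0.0006 0.0001 0.    ] heading deg -86.54
```

View pics/s5c.png

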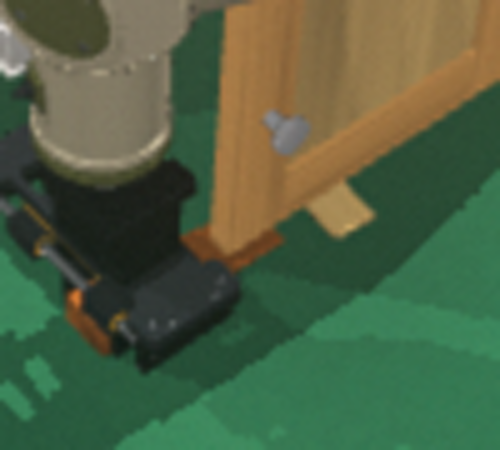

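The wedge tip corner is at crop (284,240), about 42 mm inside the door's edge. There is a clear gap between gripper and door, and the strip is in place. The readings are steady and level, so I'm handing in.

```bash
python3 -c "
from bench import order
from h import *
print(order.close_job());tilt()"
```

```text
the job is handed in; nothing more can be done
None
the job is handed in; nothing more can be done
```

I gripped the wedge near its thick end, turned it in line with the door and eased it under the door's outer end. The job is handed in with the wedge still gripped; no verdict came back.

**Wedge position:** Contact began where the wedge is 6 mm thick. The tip is now about 42 mm in. From the wedge's slope that puts the door edge at about 9.4 mm; I did not measure the height directly.

**Wedge attitude:** The tool height matches the value when I gripped the wedge on the bench, so it should be lying flat. Tool tilt is under 0.001 rad, and the gripper heading is within 0.5° of the door. It was steady over the last readings, with 2–4 N residual push. The finger opening is 40 mm, the wedge's width.

**Forces:** While inserting, the wrist force along the door peaked at 11.7 N in the readings. Bench friction is included, and each reading covers only the end of a call.

**Not clean:**
- Before gripping, the fingertips pressed on the bench at about 61 N for a moment; I backed off at once.
- The picture comparison showed differences at the drill and screwdriver. I took these for moving shadows, since the arm never came near them, but did not check further. The tub looked unchanged.
- The side camera read about 5 mm lower in x than the wrist camera, so I aligned the wedge to the door within the side view only.

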